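# Line up the filters by height on the stock rail

## Robot

A 6-joint arm with a two-finger parallel gripper is mounted at the origin on the work surface. World frame = base frame: x ahead of the robot, y to its left, z up, the work surface at z = 0. Lengths are in m, angles in rad, forces in N, time in s.
With the tool pointing down it reaches from about 0.35 to 0.95 m from the base axis. Payload 17.4 kg.
Tool frame: the origin (TCP) lies midway between the tips of the shut fingers; the grasp point (between the pads) lies 19 mm behind it; z points along the fingers, y is the direction in which the jaws open and shut (so a half turn about z gives the same grasp; the last joint's range is limited). The gripper opens to 93 mm and grips with 3 to 60 N. Pads are 15 mm wide; open, the fingers measure 128 mm over their backs; the gripper's body (75 mm by 188 mm) begins 65 mm behind the grasp point.
Start: joints at [-1.366, 0.116, 1.442, -0, 1.584, -0.038], TCP at [0.162, -0.655, 0.189] pointing down, gripper open.
Joint ranges: [-2.83, 2.83], [-0.83, 2.19], [0.07, 2.5], [-1.14, 4.28], [0.01, 3], [-2.97, 2.97]. Speed limits (rad/s): [1.89, 1.89, 2.22, 3.14, 3.14, 3.14].

## Interface

Orientations are given as a unit quaternion [x, y, z, w].
In Python, from plant import ctrl gives the robot as it stands.
- The arm moves only by the shell command python3 -m inch 'ROWS' [OPENING] [FORCE]. ROWS is text: rows parted by semicolons, each of 6 numbers parted by spaces: the shift along the tool's x, y, z in mm, then the turn, a rotation vector about the tool's x, y, z in degrees. In form: tx ty tz ax ay az; .... A call has 1 to 10 rows; each row shifts and turns the commanded pose from where the row before left it, along the tool's axes as they then stand; what a row does not reach is not made up. A row lasts 1/10 s, in which the tool goes at most 50 mm and 8.59 degrees, less where a joint would pass 70% of its speed; a pose out of reach is approached as far as the arm can. A call with a gripper value outside its range is refused whole. OPENING is the gripper command: -1 is fully open, 1 is shut, values between are in proportion, set as the call begins (- or left out, the last holds). The fingers move at their own pace and stop on an object; FORCE is the grip in N (left out, the last holds). Time passes only in rows, so rows that do not move let the fingers close. It gives the time, the measured TCP pose, the force and the opening at its end, in the units of the state.
- ctrl.get_state(): the state, without advancing time (a new reading comes with each control period).
- ctrl.grab_frame(name): name is "side" or "top" or "wrist"; returns the picture (420x560x3 uint8, red, green, blue); there is no depth.
- ctrl.camera_model(name): a dict with "fx", "fy", "cx", "cy" (pixels), "k1" (the pictures are not rectified: a ray, as slopes to the right and down, at radius r is drawn at 1 + k1 r^2 times it, then the intrinsics apply), "rvec" (rotation vector, rad) and "tvec" (3), from world to camera coordinates, as OpenCV has them. Camera axes: x right, y down, z forward; pixel columns grow to the right and rows downward; lengths in m; the calibration is good to about 2 mm. A picture is of the moment at which its call begins: read the wrist's pose just before it. camera_model takes no time and is no camera call; for the wrist camera it gives the pose at the moment of the call.
- ctrl.job_done(): hands the job in, once; it reports no verdict.
The state is a dict: "clock": time; "joint_pos": joint angles; "qd": joint speeds; "joint_efforts": joint torques, N m; "eef_pos": TCP position; "tcp_rot": TCP orientation; "ft_force": force on the tool from outside, world axes, zero at the start; "torque": the same for the moment, N m; "opening": finger opening in m.
Only numpy, scipy, OpenCV 4.12 (cv2) and the standard library are available. Lean on these libraries where they do the work, as an engineer would, in place of code of your own. Each camera call takes 0.05 s, during which the arm holds its last target.

## Task

Put the four white filters on the stock rail in order of height, one centred on each black rubber pad: the shortest on the pad next to the upright steel end stop, then each taller one in turn, with the tallest farthest from the stop. Keep every filter upright all the way, and leave them standing still and released.

Things in the scene. Friction and masses are not known exactly. Their poses are not given: they have to be found in the camera images.
- filter_tiny_center (a point): the shortest of four loose white-painted spin-on filter canisters: upright round can, 44 mm diameter, 55 mm tall, straight sides with fine ribs near the flat, round-edged top, dark seam at the foot; 95 to 300 g. The point is at its centre, 27.5 mm above its underside; z is its long axis, up
- filter_small_center (a point): the second shortest of four loose white-painted spin-on filter canisters: upright round can, 50 mm diameter, 66 mm tall, straight sides with fine ribs near the flat, round-edged top, dark seam at the foot; 95 to 300 g. The point is at its centre, 33 mm above its underside; z is its long axis, up
- filter_medium_center (a point): the second tallest of four loose white-painted spin-on filter canisters: upright round can, 56 mm diameter, 77 mm tall, straight sides with fine ribs near the flat, round-edged top, dark seam at the foot; 95 to 300 g. The point is at its centre, 38.5 mm above its underside; z is its long axis, up
- filter_large_center (a point): the tallest of four loose white-painted spin-on filter canisters: upright round can, 62 mm diameter, 88 mm tall, straight sides with fine ribs near the flat, round-edged top, dark seam at the foot; 95 to 300 g. The point is at its centre, 44 mm above its underside; z is its long axis, up
- pad_a_top (a point): flat round black rubber pad, 76 mm diameter, fixed on the stock rail; first of four pads a, b, c, d that follow one another in that order in a straight row, 95 mm apart centre to centre. The point is the centre of its top face, 9 mm above the bench. y points along the row from a to d, x across it, z up
- pad_b_top (a point): flat round black rubber pad, 76 mm diameter, fixed on the stock rail; second of four pads a, b, c, d that follow one another in that order in a straight row, 95 mm apart centre to centre. The point is the centre of its top face, 9 mm above the bench. y points along the row from a to d, x across it, z up
- pad_c_top (a point): flat round black rubber pad, 76 mm diameter, fixed on the stock rail; third of four pads a, b, c, d that follow one another in that order in a straight row, 95 mm apart centre to centre. The point is the centre of its top face, 9 mm above the bench. y points along the row from a to d, x across it, z up
- pad_d_top (a point): flat round black rubber pad, 76 mm diameter, fixed on the stock rail; fourth of four pads a, b, c, d that follow one another in that order in a straight row, 95 mm apart centre to centre. The point is the centre of its top face, 9 mm above the bench. y points along the row from a to d, x across it, z up
- end_stop_mid (a point): upright plain steel plate (90 mm across the row, 6 mm thick, 55 mm tall) fixed to one end of the stock rail; it stands beyond pad a in some starts and beyond pad d in others, 60.5 mm along the row from the centre of the nearest pad (the other end has only a strip 5 mm high). The point is the centre of the plate, 33.5 mm above the bench. The rail is a fixed aluminium plate 100 mm by 430 mm, 6 mm thick, lying on the bench with the row along its middle
There are look-alikes about, which are no part of the job. What is shaped like the part that bears filter_small_center but turquoise is not meant.

How it is judged:
At the end, for the whole second after the job is handed in: Counting from the pad next to the end stop, the filters stand in order of height, shortest first, tallest last: each within 15 mm of the centre of its pad, resting on it (height within 4 mm), upright within 0.1 rad, and at rest (below 20 mm/s) (((horizontal distance between end_stop_mid and pad_a_top below 0.12 m and horizontal distance between filter_tiny_center and pad_a_top below 0.015 m and horizontal distance between filter_small_center and pad_b_top below 0.015 m and horizontal distance between filter_medium_center and pad_c_top below 0.015 m and horizontal distance between filter_large_center and pad_d_top below 0.015 m) or (horizontal distance between end_stop_mid and pad_d_top below 0.12 m and horizontal distance between filter_tiny_center and pad_d_top below 0.015 m and horizontal distance between filter_small_center and pad_c_top below 0.015 m and horizontal distance between filter_medium_center and pad_b_top below 0.015 m and horizontal distance between filter_large_center and pad_a_top below 0.015 m)) and angle between each of filter_tiny_center, filter_small_center, filter_medium_center, filter_large_center's own z axis and vertical below 0.1 rad and height (world z) of filter_tiny_center between 0.0325 and 0.0405 m and linear speed of each of filter_tiny, filter_small, filter_medium, filter_large below 0.02 m/s and height (world z) of filter_small_center between 0.038 and 0.046 m and height (world z) of filter_medium_center between 0.0435 and 0.0515 m and height (world z) of filter_large_center between 0.049 and 0.057 m); the robot touches nothing.
It fails at once if the shortest filter is tipped over (more than 0.7 rad) (angle between filter_tiny_center's own z axis and vertical above 0.7 rad).
It fails at once if the second shortest filter is tipped over (more than 0.7 rad) (angle between filter_small_center's own z axis and vertical above 0.7 rad).
It fails at once if the second tallest filter is tipped over (more than 0.7 rad) (angle between filter_medium_center's own z axis and vertical above 0.7 rad).
It fails at once if the tallest filter is tipped over (more than 0.7 rad) (angle between filter_large_center's own z axis and vertical above 0.7 rad).
It also fails if it takes over 106 s, if anything falls off the work surface, if the arm or the gripper's body presses on something with over 40 N, if the wrist force passes 120 N, or if a joint passes its speed limit or range.

## Working session

There is one attempt and no reset: what is moved stays moved. The work goes in short steps, Python scripts to look and compute and a shell command to move; the robot and the scene stay as the last step left them, time stands still between calls to the robot, and variables do not carry over. Pictures are saved under pics/ and viewed, and the job is handed in when it is done.

```bash
mkdir -p pics; ls
python3 - <<'E'
from plant import ctrl
import cv2
for n in ("side","top","wrist"):
    im=ctrl.grab_frame(n); cv2.imwrite(f"pics/{n}0.png",im[:,:,::-1]); print(n,ctrl.camera_model(n))
print(ctrl.get_state())
E
```

```text
pics
side {'fx': 469.8442986599771, 'fy': 469.8442986599771, 'cx': 270.95518049704816, 'cy': 208.47337380229288, 'k1': -0.06912099096397091, 'rvec': array([ 0.23658817, -2.87822861,  1.08003013]), 'tvec': array([0.51758029, 0.09055101, 0.99782457])}
top {'fx': 509.65544184801814, 'fy': 509.65544184801814, 'cx': 276.27939564879887, 'cy': 215.88578634199382, 'k1': -0.12671470307889363, 'rvec': array([ 2.17656953, -2.199002  ,  0.08294777]), 'tvec': array([0.02881439, 0.49870109, 1.28731885])}
wrist {'fx': 317.34055691403313, 'fy': 317.34055691403313, 'cx': 282.5737220341989, 'cy': 208.483470850331, 'k1': -0.039995100931755914, 'rvec': array([-2.30357572,  1.8047754 ,  0.23618914]), 'tvec': array([-0.67550153, -0.03137128,  0.38865533])}
{'clock': 0.15, 'joint_pos': array([-1.36576760e+00,  1.16359240e-01,  1.44207901e+00, -3.22654873e-05,
        1.58398054e+00, -3.78127843e-02]), 'qd': array([-0.00092441, -0.00177961, -0.00362156, -0.00034416,  0.00027093,
        0.00068105]), 'joint_efforts': array([ 8.63144160e-04, -7.21765780e+01, -6.22949338e+01,  7.80263962e-02,
        2.25422328e-02, -5.80124834e-05]), 'eef_pos': array([ 0.1622507 , -0.6550402 ,  0.18840631]), 'tcp_rot': array([ 9.92637492e-01,  1.21122410e-01, -5.05706397e-05, -4.10278017e-04]), 'ft_force': array([-0.17497088,  0.63860688, -0.57659122]), 'torque': array([ 0.034359  , -0.07434988, -0.00631624]), 'opening': 0.09285663847724623}
```

View pics/top0.png

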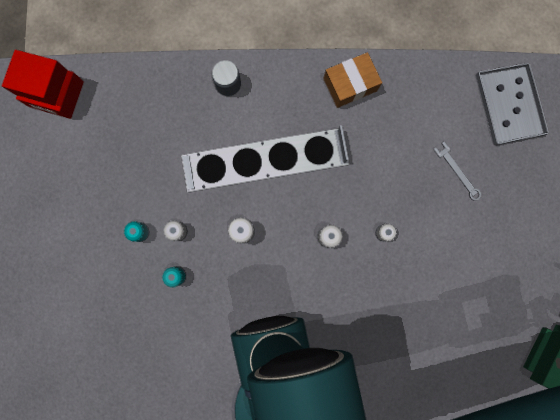

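View pics/side0.png

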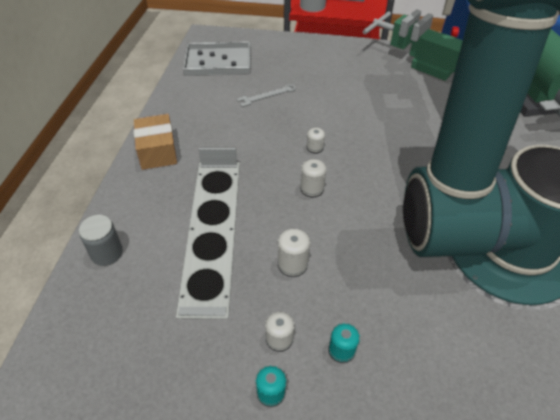

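View pics/wrist0.png

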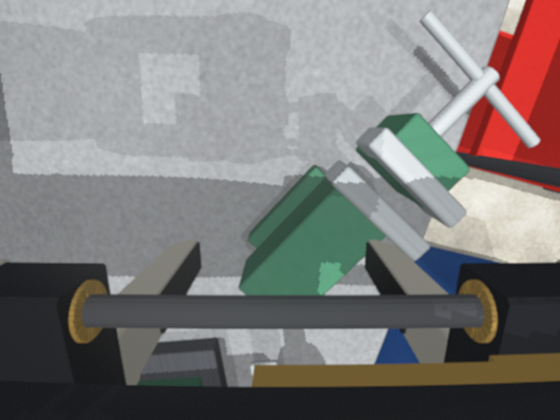

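```bash
cat > h.py <<'E'
from plant import ctrl
import cv2, numpy as np
def ray(cm,uv):
    K=np.array([[cm['fx'],0,cm['cx']],[0,cm['fy'],cm['cy']],[0,0,1]])
    d=np.array([cm['k1'],0,0,0.])
    p=cv2.undistortPoints(np.array(uv,float).reshape(-1,1,2),K,d).reshape(-1,2)
    R=cv2.Rodrigues(cm['rvec'])[0]
    return -R.T@cm['tvec'], np.c_[p,np.ones(len(p))]@R
def at(cm,uv,z):
    o,d=ray(cm,uv); return o+d*((z-o[2])/d[:,2])[:,None]
def proj(cm,X):
    K=np.array([[cm['fx'],0,cm['cx']],[0,cm['fy'],cm['cy']],[0,0,1]])
    return cv2.projectPoints(np.array(X,float).reshape(-1,1,3),cm['rvec'],cm['tvec'],K,np.array([cm['k1'],0,0,0.]))[0].reshape(-1,2)
E
python3 - <<'E'
from h import *
im=cv2.imread('pics/top0.png'); cm=ctrl.camera_model('top')
print('cam',at(cm,[[280,210]],0),-cv2.Rodrigues(cm['rvec'])[0].T@cm['tvec'])
g=cv2.cvtColor(im,cv2.COLOR_BGR2GRAY)
def cc(m,box,amin):
    x0,y0,x1,y1=box; M=np.zeros_like(g); M[y0:y1,x0:x1]=(m[y0:y1,x0:x1]*255)
    n,l,s,c=cv2.connectedComponentsWithStats(M)
    return [(s[i],c[i]) for i in range(1,n) if s[i][4]>amin]
print('pads')
P=[]
for s,c in cc(g<45,(180,120,352,195),200):
    p=at(cm,[c],.009)[0];P.append(p);print(s,c.round(1),p.round(4))
print(np.linalg.norm(np.diff(P,axis=0),axis=1))
print('white')
for s,c in cc(g>150,(100,200,450,300),20):
    print(s,c.round(1),at(cm,[c],.06)[0].round(4), at(cm,[[s[0],c[1]],[s[0]+s[2],c[1]]],.06).round(4).tolist())
c=im[190:300,110:420]; cv2.imwrite('pics/crop.png',cv2.resize(c,None,fx=2.5,fy=2.5,interpolation=cv2.INTER_CUBIC))
s=cv2.imread('pics/side0.png')[110:410,150:370]; cv2.imwrite('pics/crops.png',cv2.resize(s,None,fx=2,fy=2,interpolation=cv2.INTER_CUBIC))
E
```

```text
cam [[0.51544281 0.01378161 0.        ]] [0.40677053 0.03076027 1.31920976]
pads
[305 136  28  28 606] [318.4 149.9] [ 0.6712 -0.088   0.009 ]
[269 143  28  27 609] [282.6 155.9] [0.6559 0.0056 0.009 ]
[233 149  28  28 612] [246.6 162.1] [0.6406 0.0994 0.009 ]
[197 155  28  28 608] [210.8 168.2] [0.6257 0.1926 0.009 ]
[0.09488364 0.09498177 0.09445073]
white
[228 219  24  23 394] [239.7 229.9] [0.4622 0.1147 0.06  ] [[0.4625, 0.1437, 0.06], [0.4619, 0.0843, 0.06]]
[164 222  18  17 205] [172.4 230.1] [0.4632 0.2823 0.06  ] [[0.4634, 0.3033, 0.06], [0.463, 0.2582, 0.06]]
[381 225  15  15 151] [387.5 232. ] [ 0.453  -0.2526  0.06  ] [[0.4532, -0.2361, 0.06], [0.4528, -0.274, 0.06]]
[321 226  20  20 293] [330.4 235.7] [ 0.4454 -0.1094  0.06  ] [[0.4457, -0.0862, 0.06], [0.4451, -0.1359, 0.06]]
```

View pics/crop.png

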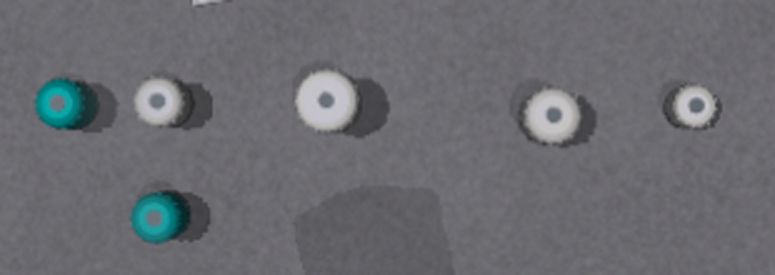

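View pics/crops.png

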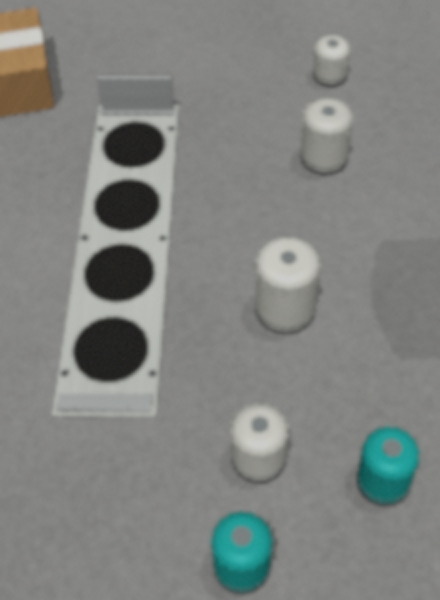

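```bash
cat >> h.py <<'E'
def hub(g,u,v,r):
    u0,v0=int(round(u)),int(round(v)); w=g[v0-r:v0+r+1,u0-r:u0+r+1].astype(float)
    m=np.clip(np.percentile(w,75)-15-w,0,None); y,x=np.mgrid[-r:r+1,-r:r+1]
    return np.array([u0+(m*x).sum()/m.sum(), v0+(m*y).sum()/m.sum()])
def tri(ct,a,cs,b):
    o1,d1=ray(ct,[a]);o2,d2=ray(cs,[b]);d1=d1[0];d2=d2[0]
    A=np.c_[d1,-d2]; t=np.linalg.lstsq(A,o2-o1,rcond=None)[0]
    p,q=o1+t[0]*d1,o2+t[1]*d2; return (p+q)/2,np.linalg.norm(p-q)
E
python3 - <<'E'
from h import *
t=cv2.imread('pics/top0.png',0); s=cv2.imread('pics/side0.png',0); ct=ctrl.camera_model('top');cs=ctrl.camera_model('side')
for n,h,a,b in [('tiny',.055,(388.2,232),(316,131.5)),('small',.066,(172.6,230.2),(279.7,322)),('medium',.077,(331.4,235.8),(314,165)),('large',.088,(240.2,229.8),(293.7,238.5))]:
    A=hub(t,*a,3);B=hub(s,*b,4)
    p,e=tri(ct,A,cs,B)
    print(n,A.round(1),B.round(1),p.round(4),'gap',e.round(4),'top',at(ct,[A],h)[0].round(4),'side',at(cs,[B],h)[0].round(4))
for u,v in [(216.5,181),(213,212),(210,246),(205.5,284.5)]:
    print(at(cs,[[u,v]],.009).round(4))
st=ctrl.get_state()
from scipy.spatial.transform import Rotation as R
print(R.from_quat(st['tcp_rot']).as_matrix().round(3))
E
```

```text
tiny [388.2 231.8] [316.  130.4] [ 0.4533 -0.254   0.0613] gap 0.0001 top [ 0.4536 -0.2554  0.055 ] side [ 0.4536 -0.2617  0.055 ]
small [172.5 230.1] [279.4 321.9] [0.4631 0.2804 0.0678] gap 0.0003 top [0.463  0.2807 0.066 ] side [0.4633 0.2795 0.066 ]
medium [331.1 235.6] [313.8 165.1] [ 0.4449 -0.1089  0.0802] gap 0.0002 top [ 0.4451 -0.1093  0.077 ] side [ 0.445  -0.1123  0.077 ]
large [239.9 229.7] [293.8 238.3] [0.4613 0.1121 0.0906] gap 0.0 top [0.4614 0.1123 0.088 ] side [0.4614 0.1101 0.088 ]
[[ 0.6719 -0.0914  0.009 ]]
[[0.6563 0.0052 0.009 ]]
[[0.6394 0.0989 0.009 ]]
[[0.6248 0.1932 0.009 ]]
[[ 0.971  0.24  -0.   ]
 [ 0.24  -0.971  0.001]
 [-0.    -0.001 -1.   ]]
```

```bash
python3 -m inch '0 0 0 0 0 -8.5;0 0 0 0 0 -8.5;0 0 0 0 0 -8.5;0 0 0 0 0 -8.5;0 0 0 0 0 -8.5;0 0 0 0 0 -8.5;0 0 0 0 0 -8.5;0 0 0 0 0 -8.5;0 0 0 0 0 -8.5;0 0 0 0 0 -8.5' -1 30
cat > go.py <<'E'
import sys
from h import *
from scipy.spatial.transform import Rotation as R
T=dict(tiny=(.4536,-.2554),medium=(.4450,-.1093),large=(.4614,.1120),small=(.4630,.2805),
 P1=(.6714,-.0885),P2=(.6560,.0055),P3=(.6403,.0990),P4=(.6255,.1926))
def main(n,z):
    s=ctrl.get_state(); M=R.from_quat(s['tcp_rot'])
    w=np.array([*T[n],z])-s['eef_pos']
    row=np.array(T['P4'])-T['P1']; d=np.array([row[0],row[1],0]);d/=np.linalg.norm(d)
    Rd=np.c_[d,np.cross([0,0,-1.],d),[0,0,-1]]
    print('pos',s['eef_pos'].round(4),'t',s['clock'],'open',s['opening'],'F',s['ft_force'].round(1))
    print('tool mm',(M.inv().apply(w)*1000).round(1),'turn deg',np.degrees((M.inv()*R.from_matrix(Rd)).as_rotvec()).round(2))
if __name__=='__main__': main(sys.argv[1],float(sys.argv[2]))
E
python3 go.py tiny .120; python3 -c "
from plant import ctrl;print(ctrl.get_state()['joint_pos'])"
```

```text
clock: 1.15
eef_pos: [0.1623, -0.6551, 0.1886]
tcp_rot: [0.648, 0.762, 0.0, -0.0]
ft_force: [-0.3, -0.9, -0.2]
opening: 0.0933
pos [ 0.1623 -0.6551  0.1886] t 1.15 open 0.09332289009925739 F [-0.3 -0.9 -0.2]
tool mm [347.6 351.9  68.8] turn deg [-0.   -0.03 -0.01]
[-1.36580233e+00  1.16213147e-01  1.44185164e+00 -9.82246663e-06
  1.58399706e+00 -1.52745088e+00]
```

```bash
python3 -m inch '15 15 0 0 0 0;30 30 0 0 0 0;30 30 0 0 0 0;30 30 0 0 0 0;30 30 0 0 0 0;30 30 0 0 0 0;30 30 0 0 0 0;30 30 0 0 0 0;30 30 0 0 0 0;30 30 0 0 0 0' >/dev/null; python3 -m inch '30 30 20 0 0 0;20 25 20 0 0 0;12 12 28 0 0 0;0 0 0 0 0 0;0 0 0 0 0 0'; python3 go.py tiny .013
python3 - <<'E'
from h import *
im=ctrl.grab_frame('wrist'); cv2.imwrite('pics/w1.png',im[:,:,::-1])
im=ctrl.grab_frame('top'); cv2.imwrite('pics/t1.png',im[:,:,::-1])
E
```

```text
clock: 2.65
eef_pos: [0.456, -0.2579, 0.1211]
tcp_rot: [0.65, 0.76, -0.0, -0.0]
ft_force: [-0.1, 0.4, 0.2]
opening: 0.0927
pos [ 0.456  -0.2579  0.1211] t 2.65 open 0.09271650478553906 F [-0.1  0.4  0.2]
tool mm [  2.8  -1.9 108.1] turn deg [-0.04 -0.02 -0.32]
```

View pics/w1.png

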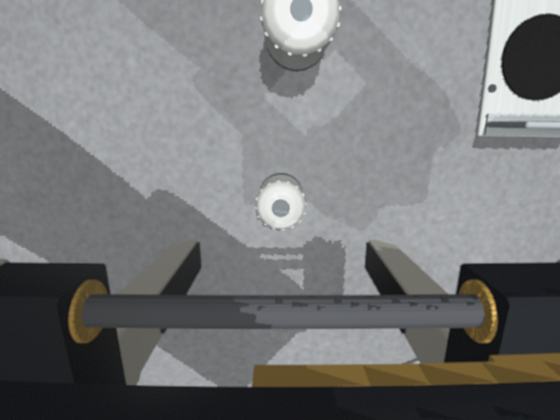

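View pics/t1.png

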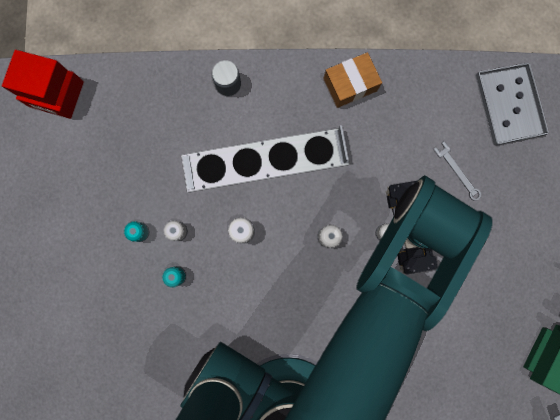

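```bash
python3 - <<'E'
from h import *
cm=ctrl.camera_model('wrist')
print(at(cm,[[280.5,207.5]],.055),at(cm,[[301,9]],.077), proj(cm,[[.4536,-.2554,.055]]))
E
python3 go.py tiny .013
```

```text
[[ 0.45235601 -0.25843978  0.055     ]] [[ 0.44417879 -0.11202166  0.077     ]] [[282.47678369 204.31955651]]
pos [ 0.4563 -0.2588  0.1224] t 2.75 open 0.09319688813222742 F [ 0.2 -1.3  0.5]
tool mm [  3.9  -2.2 109.4] turn deg [ 0.06  0.06 -0.4 ]
```

```bash
python3 -m inch '2 -2 10 0 0 0;0 0 25 0 0 0;0 0 25 0 0 0;0 0 25 0 0 0;0 0 15 0 0 0;0 0 8 0 0 0;0 0 0 0 0 0' ; python3 go.py tiny .013;  python3 -m inch '0 0 0 0 0 0;0 0 0 0 0 0;0 0 0 0 0 0;0 0 0 0 0 0;0 0 0 0 0 0;0 0 0 0 0 0;0 0 0 0 0 0;0 0 0 0 0 0;0 0 0 0 0 0;0 0 0 0 0 0' 1 30; python3 go.py tiny .013
```

```text
clock: 3.45
eef_pos: [0.4536, -0.2563, 0.0125]
tcp_rot: [0.65, 0.76, -0.0, -0.0]
ft_force: [0.1, -1.0, 0.6]
opening: 0.0931
pos [ 0.4536 -0.2563  0.0125] t 3.45 open 0.0931146223769487 F [ 0.1 -1.   0.6]
tool mm [ 0.9  0.1 -0.5] turn deg [-0.04 -0.03 -0.39]
clock: 4.45
eef_pos: [0.4539, -0.2562, 0.0129]
tcp_rot: [0.65, 0.76, -0.0, -0.0]
ft_force: [-0.5, -0.9, 1.7]
opening: 0.0421
pos [ 0.4539 -0.2562  0.0129] t 4.45 open 0.04208930261344888 F [-0.5 -0.9  1.7]
tool mm [ 0.8 -0.2 -0.1] turn deg [-0.01 -0.   -0.36]
```

```bash
python3 -m inch '0 0 -5 0 0 0;0 0 -15 0 0 0;0 0 -25 0 0 0;0 0 -25 0 0 0;0 0 -15 0 0 0;0 0 -5 0 0 0;0 0 0 0 0 0'; python3 go.py P1 .103
```

```text
clock: 5.15
eef_pos: [0.4542, -0.2563, 0.1034]
tcp_rot: [0.65, 0.76, 0.0, 0.0]
ft_force: [-0.5, -0.1, -1.0]
opening: 0.0422
pos [ 0.4542 -0.2563  0.1034] t 5.15 open 0.04216742564733532 F [-0.5 -0.1 -1. ]
tool mm [132.1 240.6   0.5] turn deg [ 0.04  0.03 -0.36]
```

```bash
python3 -m inch '6 10 0 0 0 0;11 20 0 0 0 0;16 29 0 0 0 0;17 32 0 0 0 0;17 32 0 0 0 0;17 32 0 0 0 0;17 32 0 0 0 0;16 28 0 0 0 0;10 17 0 0 0 0;5 8 0 0 0 -0.3'; python3 -m inch '0 0 0 0 0 0;0 0 0 0 0 0;0 0 0 0 0 0'; python3 go.py P1 .023
python3 - <<'E'
from h import *
im=ctrl.grab_frame('wrist'); cv2.imwrite('pics/w2.png',im[:,:,::-1])
E
```

```text
clock: 6.15
eef_pos: [0.6714, -0.0866, 0.101]
tcp_rot: [0.647, 0.762, -0.0, -0.001]
ft_force: [-0.4, -0.3, -1.5]
opening: 0.0422
clock: 6.45
eef_pos: [0.67, -0.0892, 0.1029]
tcp_rot: [0.648, 0.761, -0.0, -0.0]
ft_force: [0.1, -0.3, -1.4]
opening: 0.0423
pos [ 0.67   -0.0892  0.1029] t 6.45 open 0.04226724962279605 F [ 0.1 -0.3 -1.4]
tool mm [ 0.5  1.5 79.9] turn deg [-0.01  0.   -0.11]
```

View pics/w2.png

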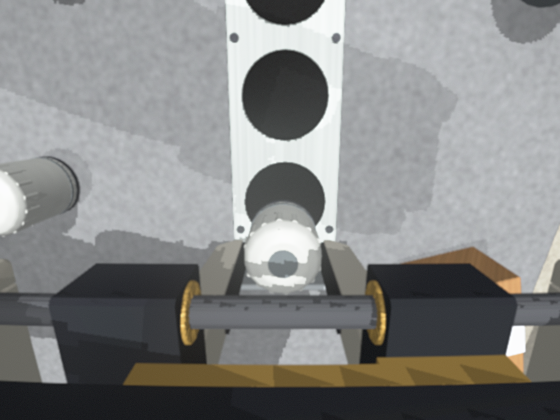

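```bash
python3 - <<'E'
from h import *
cm=ctrl.camera_model('wrist')
print(at(cm,[[285,94.5]],.009),at(cm,[[283,264]],.103-.013+.055))
E
python3 -m inch '0 1 10 0 0 0;0 0 20 0 0 0;0 0 20 0 0 0;0 0 15 0 0 0;0 0 6 0 0 0;0 0 4 0 0 0;0 0 2 0 0 0;0 0 1 0 0 0;0 0 1 0 0 0;0 0 0 0 0 0'; python3 go.py P1 .022
```

```text
[[0.65503501 0.00476347 0.009     ]] [[ 0.66847398 -0.09035793  0.145     ]]
clock: 7.5
eef_pos: [0.6718, -0.0885, 0.0243]
tcp_rot: [0.648, 0.762, 0.0, 0.0]
ft_force: [0.3, -0.1, -1.6]
opening: 0.0423
pos [ 0.6718 -0.0885  0.0243] t 7.5 open 0.04226016118962628 F [ 0.3 -0.1 -1.6]
tool mm [ 0.  -0.4  2.3] turn deg [ 0.03  0.01 -0.06]
```

```bash
python3 -m inch '0 0 1 0 0 0;0 0 0.7 0 0 0;0 0 0.3 0 0 0;0 0 0 0 0 0;0 0 0 0 0 0'; python3 go.py P1 .022
```

```text
clock: 8.0
eef_pos: [0.6717, -0.0884, 0.022]
tcp_rot: [0.648, 0.762, 0.0, 0.0]
ft_force: [-0.8, -0.1, -0.7]
opening: 0.042
pos [ 0.6717 -0.0884  0.022 ] t 8.0 open 0.04203869181839289 F [-0.8 -0.1 -0.7]
tool mm [-0.  -0.3  0. ] turn deg [ 0.    0.   -0.06]
```

```bash
python3 -m inch '0 0 0.5 0 0 0;0 0 0 0 0 0;0 0 0 0 0 0'; python3 -m inch '0 0 0 0 0 0;0 0 0 0 0 0;0 0 0 0 0 0;0 0 0 0 0 0;0 0 0 0 0 0;0 0 0 0 0 0;0 0 0 0 0 0;0 0 0 0 0 0' -1;python3 -m inch '0 0 -10 0 0 0;0 0 -20 0 0 0;0 0 -30 0 0 0;0 0 -30 0 0 0;0 0 -30 0 0 0;0 0 -10 0 0 0;0 0 0 0 0 0'; python3 go.py small .15
python3 - <<'E'
from h import *
im=ctrl.grab_frame('wrist'); cv2.imwrite('pics/w3.png',im[:,:,::-1])
cm=ctrl.camera_model('wrist'); print(proj(cm,[[.6714,-.0885,.064]]))
E
```

```text
clock: 8.3
eef_pos: [0.6717, -0.0885, 0.022]
tcp_rot: [0.648, 0.762, 0.0, 0.0]
ft_force: [-2.3, 0.4, 5.3]
opening: 0.0421
clock: 9.1
eef_pos: [0.6717, -0.0885, 0.0214]
tcp_rot: [0.648, 0.762, 0.0, 0.0]
ft_force: [-0.1, -0.4, 0.3]
opening: 0.093
clock: 9.8
eef_pos: [0.6722, -0.0886, 0.1534]
tcp_rot: [0.648, 0.762, 0.001, 0.001]
ft_force: [-0.2, 0.5, 0.4]
opening: 0.0934
pos [ 0.6722 -0.0886  0.1534] t 9.8 open 0.09335871977587729 F [-0.2  0.5  0.4]
tool mm [ 397.8 -147.5    2.6] turn deg [ 0.15  0.05 -0.06]
[[284.54273452 203.02138523]]
```

View pics/w3.png

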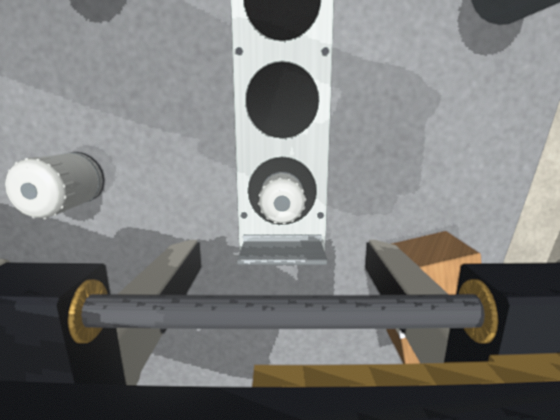

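```bash
python3 -m inch '15 -6 0 0 0 0;25 -9 0 0 0 0;35 -13 0 0 0 0;40 -15 0 0 0 0;40 -15 0 0 0 0;40 -15 0 0 0 0;40 -15 0 0 0 0;40 -15 0 0 0 0;40 -14 0 0 0 0;35 -13 0 0 0 0'>/dev/null; python3 -m inch '25 -9 10 0 0 0;15 -6 10 0 0 0;8 -3 10 0 0 0;0 0 0 0 0 0;0 0 0 0 0 0;0 0 0 0 0 0';python3 go.py small .018
python3 - <<'E'
from h import *
im=ctrl.grab_frame('wrist'); cv2.imwrite('pics/w4.png',im[:,:,::-1])
cm=ctrl.camera_model('wrist'); print(proj(cm,[[.463,.2805,.066]]))
E
```

```text
clock: 11.45
eef_pos: [0.4625, 0.28, 0.1217]
tcp_rot: [0.648, 0.761, 0.0, 0.0]
ft_force: [0.4, 0.1, -0.1]
opening: 0.093
pos [0.4625 0.28   0.1217] t 11.45 open 0.092964067071332 F [ 0.4  0.1 -0.1]
tool mm [  0.4   0.6 103.7] turn deg [ 0.02  0.   -0.12]
[[285.77350247 211.91937983]]
```

View pics/w4.png

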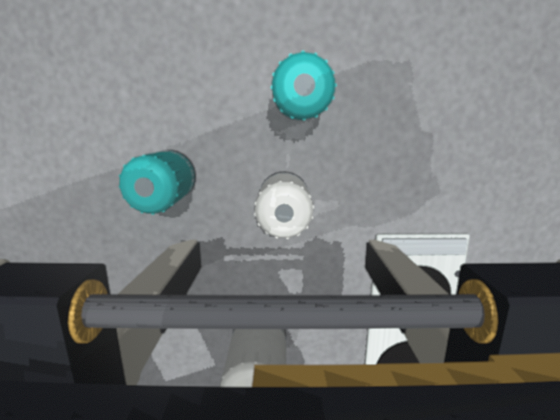

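```bash
python3 -m inch '0 0 10 0 0 0;0 0 25 0 0 0;0 0 25 0 0 0;0 0 25 0 0 0;0 0 11 0 0 0;0 0 6 0 0 0;0 0 0 0 0 0' ; python3 go.py small .02;  python3 -m inch '0 0 0 0 0 0;0 0 0 0 0 0;0 0 0 0 0 0;0 0 0 0 0 0;0 0 0 0 0 0;0 0 0 0 0 0;0 0 0 0 0 0;0 0 0 0 0 0;0 0 0 0 0 0;0 0 0 0 0 0' 1 30; python3 go.py small .02
```

```text
clock: 12.2
eef_pos: [0.4619, 0.2806, 0.0193]
tcp_rot: [0.648, 0.762, -0.0, -0.0]
ft_force: [0.7, -0.1, 0.7]
opening: 0.0931
pos [0.4619 0.2806 0.0193] t 12.2 open 0.09305936022428773 F [ 0.7 -0.1  0.7]
tool mm [-0.2  1.1 -0.7] turn deg [-0.02  0.01 -0.07]
clock: 13.2
eef_pos: [0.462, 0.2808, 0.0196]
tcp_rot: [0.648, 0.762, 0.0, 0.0]
ft_force: [1.4, 0.9, 1.8]
opening: 0.0485
pos [0.462  0.2808 0.0196] t 13.2 open 0.0484946903193053 F [1.4 0.9 1.8]
tool mm [-0.4  1.  -0.4] turn deg [ 0.02 -0.01 -0.06]
```

```bash
python3 -m inch '0 0 -5 0 0 0;0 0 -15 0 0 0;0 0 -30 0 0 0;0 0 -30 0 0 0;0 0 -25 0 0 0;0 0 -10 0 0 0;0 0 0 0 0 0'; python3 go.py P2 .135
```

```text
clock: 13.9
eef_pos: [0.4623, 0.281, 0.1361]
tcp_rot: [0.648, 0.762, 0.001, 0.0]
ft_force: [-0.4, 0.7, -1.5]
opening: 0.0486
pos [0.4623 0.281  0.1361] t 13.9 open 0.04859323347527471 F [-0.4  0.7 -1.5]
tool mm [-302.9  147.1    1.2] turn deg [ 0.13 -0.05 -0.06]
```

```bash
python3 -m inch '-10 5 0 0 0 0;-20 10 0 0 0 0;-30 15 0 0 0 0;-35 17 0 0 0 0;-38 18 0 0 0 0;-38 18 0 0 0 0;-38 18 0 0 0 0;-35 17 0 0 0 0;-29 14 0 0 0 0;-18 9 0 0 0 0' >/dev/null; python3 -m inch '-9 4 0 0 0 0;-3 2 0 0 0 0;0 0 0 0 0 0;0 0 0 0 0 0;0 0 0 0 0 0'; python3 go.py P2 .0285
```

```text
clock: 15.4
eef_pos: [0.6551, 0.0061, 0.1347]
tcp_rot: [0.648, 0.762, 0.0, 0.0]
ft_force: [0.2, 0.9, -2.3]
opening: 0.0484
pos [0.6551 0.0061 0.1347] t 15.4 open 0.04843611275233942 F [ 0.2  0.9 -2.3]
tool mm [ -0.7   0.8 106.2] turn deg [ 0.02 -0.   -0.  ]
```

```bash
python3 -m inch '-0.5 0.5 15 0 0 0;0 0 25 0 0 0;0 0 25 0 0 0;0 0 20 0 0 0;0 0 10 0 0 0;0 0 6 0 0 0;0 0 3 0 0 0;0 0 1 0 0 0;0 0 0 0 0 0;0 0 0 0 0 0'; python3 go.py P2 .0285
```

```text
clock: 16.4
eef_pos: [0.6564, 0.0047, 0.0302]
tcp_rot: [0.648, 0.762, 0.0, 0.0]
ft_force: [-0.7, 1.1, -1.9]
opening: 0.0488
pos [0.6564 0.0047 0.0302] t 16.4 open 0.048791370430156716 F [-0.7  1.1 -1.9]
tool mm [ 0.8 -0.2  1.7] turn deg [ 0.06  0.01 -0.07]
```

```bash
python3 -m inch '0 0 1 0 0 0;0 0 0.5 0 0 0;0 0 0.3 0 0 0;0 0 0 0 0 0;0 0 0 0 0 0'; python3 go.py P2 .0285
```

```text
clock: 16.9
eef_pos: [0.6564, 0.0047, 0.0286]
tcp_rot: [0.648, 0.762, 0.0, 0.0]
ft_force: [-0.8, -0.3, 5.4]
opening: 0.0486
pos [0.6564 0.0047 0.0286] t 16.9 open 0.048582513173704885 F [-0.8 -0.3  5.4]
tool mm [ 0.8 -0.3  0.1] turn deg [ 0.06  0.01 -0.06]
```

Contact. Release, lift, go to the medium filter.

```bash
python3 -m inch '0 0 0 0 0 0;0 0 0 0 0 0;0 0 0 0 0 0;0 0 0 0 0 0;0 0 0 0 0 0;0 0 0 0 0 0;0 0 0 0 0 0;0 0 0 0 0 0' -1;python3 -m inch '0 0 -10 0 0 0;0 0 -20 0 0 0;0 0 -30 0 0 0;0 0 -30 0 0 0;0 0 -25 0 0 0;0 0 -10 0 0 0;0 0 0 0 0 0'; python3 go.py medium .15
python3 - <<'E'
from h import *
im=ctrl.grab_frame('wrist'); cv2.imwrite('pics/w5.png',im[:,:,::-1])
cm=ctrl.camera_model('wrist'); print(proj(cm,[[.6560,.0055,.075]]))
E
```

```text
clock: 17.7
eef_pos: [0.656, 0.0047, 0.0276]
tcp_rot: [0.648, 0.762, 0.0, -0.0]
ft_force: [-0.5, 0.4, -1.6]
opening: 0.093
clock: 18.4
eef_pos: [0.6565, 0.0047, 0.1543]
tcp_rot: [0.648, 0.762, 0.001, 0.001]
ft_force: [-0.2, -0.3, -1.4]
opening: 0.0927
pos [0.6565 0.0047 0.1543] t 18.4 open 0.09267860897710302 F [-0.2 -0.3 -1.4]
tool mm [ -78.7 -227.1    3.8] turn deg [ 0.14  0.03 -0.06]
[[285.02658026 204.91361269]]
```

View pics/w5.png

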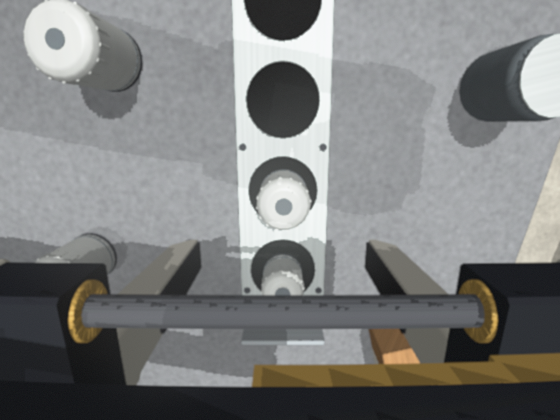

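```bash
python3 -m inch '-4 -10 0 0 0 0;-7 -20 0 0 0 0;-10 -30 0 0 0 0;-11 -33 0 0 0 0;-11 -33 0 0 0 0;-11 -33 0 0 0 0;-10 -28 0 0 0 0;-8 -20 5 0 0 0;-5 -13 8 0 0 0;-3 -7 10 0 0 0' >/dev/null; python3 -m inch '0 0 0 0 0 0;0 0 0 0 0 0;0 0 0 0 0 0';python3 go.py medium .026
python3 - <<'E'
from h import *
im=ctrl.grab_frame('wrist'); cv2.imwrite('pics/w6.png',im[:,:,::-1])
cm=ctrl.camera_model('wrist'); print(proj(cm,[[.445,-.1093,.077]]))
E
```

```text
clock: 19.75
eef_pos: [0.4453, -0.1103, 0.1297]
tcp_rot: [0.648, 0.762, 0.0, -0.0]
ft_force: [0.0, 0.3, 1.4]
opening: 0.093
pos [ 0.4453 -0.1103  0.1297] t 19.75 open 0.09296237053560395 F [0.  0.3 1.4]
tool mm [ 1.000e+00 -1.000e-01  1.037e+02] turn deg [-0.01 -0.01 -0.03]
[[284.98134035 212.17165633]]
```

View pics/w6.png

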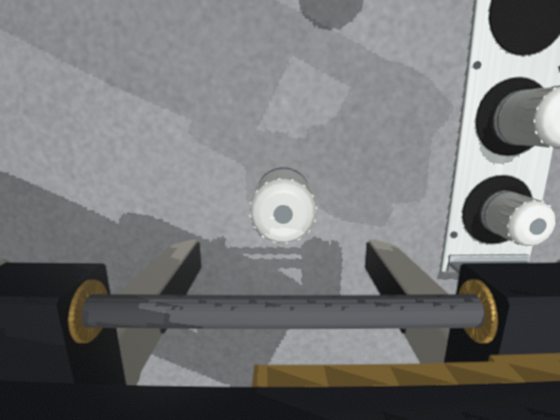

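```bash
python3 -m inch '0 0 12 0 0 0;0 0 25 0 0 0;0 0 25 0 0 0;0 0 25 0 0 0;0 0 11 0 0 0;0 0 6 0 0 0;0 0 0 0 0 0' ; python3 go.py medium .026;  python3 -m inch '0 0 0 0 0 0;0 0 0 0 0 0;0 0 0 0 0 0;0 0 0 0 0 0;0 0 0 0 0 0;0 0 0 0 0 0;0 0 0 0 0 0;0 0 0 0 0 0;0 0 0 0 0 0;0 0 0 0 0 0' 1 30; python3 go.py medium .026
```

```text
clock: 20.5
eef_pos: [0.4447, -0.1105, 0.0254]
tcp_rot: [0.648, 0.762, -0.0, -0.0]
ft_force: [-0.5, 0.1, 0.8]
opening: 0.0929
pos [ 0.4447 -0.1105  0.0254] t 20.5 open 0.09286282971752505 F [-0.5  0.1  0.8]
tool mm [ 1.1  0.4 -0.6] turn deg [-0.03 -0.01 -0.06]
clock: 21.5
eef_pos: [0.4449, -0.1106, 0.0258]
tcp_rot: [0.648, 0.762, 0.0, 0.0]
ft_force: [1.3, -0.5, 3.8]
opening: 0.055
pos [ 0.4449 -0.1106  0.0258] t 21.5 open 0.05497252625303385 F [ 1.3 -0.5  3.8]
tool mm [ 1.3  0.3 -0.2] turn deg [ 0.02  0.01 -0.06]
```

```bash
python3 -m inch '0 0 -5 0 0 0;0 0 -15 0 0 0;0 0 -30 0 0 0;0 0 -30 0 0 0;0 0 -25 0 0 0;0 0 -10 0 0 0;0 0 0 0 0 0'; python3 go.py P3 .143
```

```text
clock: 22.2
eef_pos: [0.4452, -0.1107, 0.1421]
tcp_rot: [0.648, 0.762, 0.0, 0.001]
ft_force: [-0.4, 0.8, -2.9]
opening: 0.0552
pos [ 0.4452 -0.1107  0.1421] t 22.2 open 0.05521366152794797 F [-0.4  0.8 -2.9]
tool mm [175.8 226.2  -0.7] turn deg [ 0.11  0.05 -0.06]
```

```bash
python3 -m inch '7 9 0 0 0 0;13 17 0 0 0 0;20 26 0 0 0 0;25 32 0 0 0 0;25 32 0 0 0 0;25 32 0 0 0 0;25 32 0 0 0 0;19 24 0 0 0 0;11 14 0 0 0 0;5 7 0 0 0 0' >/dev/null; python3 -m inch '0 0 0 0 0 0;0 0 0 0 0 0;0 0 0 0 0 0'; python3 go.py P3 .035
```

```text
clock: 23.5
eef_pos: [0.6384, 0.0975, 0.1406]
tcp_rot: [0.648, 0.761, -0.0, -0.0]
ft_force: [0.4, 0.8, -2.7]
opening: 0.055
pos [0.6384 0.0975 0.1406] t 23.5 open 0.054986604044462456 F [ 0.4  0.8 -2.7]
tool mm [  1.1   2.2 105.6] turn deg [-0.01  0.01 -0.1 ]
```

```bash
python3 -m inch '1 1 15 0 0 0;0 0.5 25 0 0 0;0 0 25 0 0 0;0 0 20 0 0 0;0 0 10 0 0 0;0 0 6 0 0 0;0 0 2.5 0 0 0;0 0 1 0 0 0;0 0 0 0 0 0;0 0 0 0 0 0'; python3 go.py P3 .035
```

```text
clock: 24.5
eef_pos: [0.6405, 0.0995, 0.0369]
tcp_rot: [0.648, 0.762, 0.0, 0.0]
ft_force: [0.2, 0.2, -2.0]
opening: 0.0552
pos [0.6405 0.0995 0.0369] t 24.5 open 0.055217758570769625 F [ 0.2  0.2 -2. ]
tool mm [-0.4 -0.2  1.9] turn deg [ 0.05  0.   -0.06]
```

```bash
python3 -m inch '0 0 1 0 0 0;0 0 0.5 0 0 0;0 0 0.3 0 0 0;0 0 0 0 0 0;0 0 0 0 0 0'; python3 go.py P3 .035
```

```text
clock: 25.0
eef_pos: [0.6403, 0.0994, 0.0348]
tcp_rot: [0.648, 0.762, 0.0, 0.0]
ft_force: [-0.9, -1.0, 4.5]
opening: 0.055
pos [0.6403 0.0994 0.0348] t 25.0 open 0.05501982192887893 F [-0.9 -1.   4.5]
tool mm [-0.4 -0.1 -0.2] turn deg [ 0.03  0.   -0.06]
```

```bash
python3 -m inch '0 0 0 0 0 0;0 0 0 0 0 0;0 0 0 0 0 0;0 0 0 0 0 0;0 0 0 0 0 0;0 0 0 0 0 0;0 0 0 0 0 0;0 0 0 0 0 0' -1;python3 -m inch '0 0 -10 0 0 0;0 0 -20 0 0 0;0 0 -30 0 0 0;0 0 -30 0 0 0;0 0 -25 0 0 0;0 0 -10 0 0 0;0 0 0 0 0 0'; python3 go.py large .15
```

```text
clock: 25.8
eef_pos: [0.6402, 0.0994, 0.0344]
tcp_rot: [0.648, 0.762, 0.0, 0.0]
ft_force: [0.2, -0.3, -0.2]
opening: 0.0929
clock: 26.5
eef_pos: [0.6407, 0.0995, 0.161]
tcp_rot: [0.648, 0.762, 0.001, 0.001]
ft_force: [-0.0, 0.8, -1.1]
opening: 0.093
pos [0.6407 0.0995 0.161 ] t 26.5 open 0.09300528882587525 F [-0.   0.8 -1.1]
tool mm [  41.  -175.    10.6] turn deg [ 0.14  0.   -0.06]
```

```bash
python3 -m inch '2 -7 0 0 0 0;4 -15 0 0 0 0;6 -24 0 0 0 0;7 -30 0 0 0 0;7 -30 0 0 0 0;6 -28 0 0 0 0;4 -21 0 0 0 0;3 -13 5 0 0 0;2 -7 6 0 0 0;0 0 0 0 0 0' >/dev/null; python3 -m inch '0 0 0 0 0 0;0 0 0 0 0 0;0 0 0 0 0 0';python3 go.py large .031
python3 - <<'E'
from h import *
im=ctrl.grab_frame('wrist'); cv2.imwrite('pics/w7.png',im[:,:,::-1])
cm=ctrl.camera_model('wrist'); print(proj(cm,[[.4614,.112,.088]]))
E
```

```text
clock: 27.8
eef_pos: [0.4613, 0.1118, 0.1483]
tcp_rot: [0.648, 0.762, -0.0, -0.0]
ft_force: [0.8, -0.8, 0.4]
opening: 0.0931
pos [0.4613 0.1118 0.1483] t 27.8 open 0.0930969755389304 F [ 0.8 -0.8  0.4]
tool mm [  0.2   0.2 117.3] turn deg [-0.02  0.   -0.08]
[[285.38901547 210.75129076]]
```

View pics/w7.png

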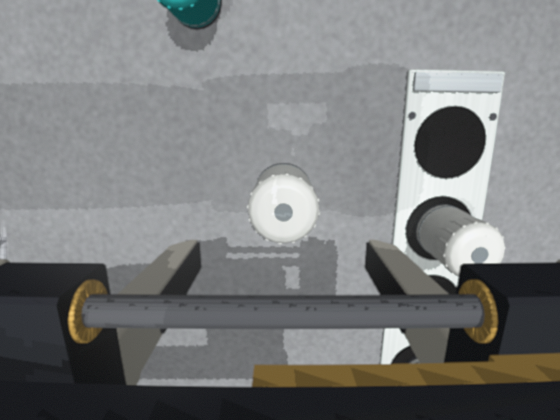

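```bash
python3 -m inch '0 0 12 0 0 0;0 0 25 0 0 0;0 0 25 0 0 0;0 0 25 0 0 0;0 0 17 0 0 0;0 0 9 0 0 0;0 0 4 0 0 0;0 0 0 0 0 0' ; python3 go.py large .031;  python3 -m inch '0 0 0 0 0 0;0 0 0 0 0 0;0 0 0 0 0 0;0 0 0 0 0 0;0 0 0 0 0 0;0 0 0 0 0 0;0 0 0 0 0 0;0 0 0 0 0 0;0 0 0 0 0 0;0 0 0 0 0 0' 1 30; python3 go.py large .031
```

```text
clock: 28.65
eef_pos: [0.4609, 0.1119, 0.0313]
tcp_rot: [0.648, 0.762, -0.0, -0.0]
ft_force: [-0.4, -0.4, 0.3]
opening: 0.0929
pos [0.4609 0.1119 0.0313] t 28.65 open 0.09290709557999237 F [-0.4 -0.4  0.3]
tool mm [0.  0.6 0.3] turn deg [-0.01  0.   -0.06]
clock: 29.65
eef_pos: [0.4611, 0.1119, 0.0316]
tcp_rot: [0.648, 0.762, 0.0, 0.0]
ft_force: [1.6, -0.2, 4.7]
opening: 0.0609
pos [0.4611 0.1119 0.0316] t 29.65 open 0.06089987862864209 F [ 1.6 -0.2  4.7]
tool mm [0.  0.3 0.6] turn deg [ 0.03 -0.   -0.06]
```

```bash
python3 -m inch '0 0 -5 0 0 0;0 0 -15 0 0 0;0 0 -30 0 0 0;0 0 -30 0 0 0;0 0 -25 0 0 0;0 0 -10 0 0 0;0 0 0 0 0 0'; python3 go.py P4 .146
```

```text
clock: 30.35
eef_pos: [0.4612, 0.112, 0.1477]
tcp_rot: [0.648, 0.762, 0.001, 0.001]
ft_force: [0.8, 0.5, -2.0]
opening: 0.061
pos [0.4612 0.112  0.1477] t 30.35 open 0.06104993796139042 F [ 0.8  0.5 -2. ]
tool mm [ 53.3 175.    2.1] turn deg [ 0.11 -0.   -0.06]
```

```bash
python3 -m inch '4 7 0 0 0 0;6 14 0 0 0 0;8 22 0 0 0 0;8 28 0 0 0 0;8 28 0 0 0 0;8 28 0 0 0 0;6 23 0 0 0 0;4 15 0 0 0 0;2 9 0 0 0 0;0 2 0 0 0 0' >/dev/null; python3 -m inch '0 0 0 0 0 0;0 0 0 0 0 0;0 0 0 0 0 0'; python3 go.py P4 .0405
```

```text
clock: 31.65
eef_pos: [0.6255, 0.1931, 0.1466]
tcp_rot: [0.648, 0.762, 0.0, 0.0]
ft_force: [0.3, -0.3, -2.0]
opening: 0.0616
pos [0.6255 0.1931 0.1466] t 31.65 open 0.06159742132818216 F [ 0.3 -0.3 -2. ]
tool mm [-5.000e-01 -1.000e-01  1.061e+02] turn deg [ 0.02  0.   -0.07]
```

```bash
python3 -m inch '0 0 15 0 0 0;0 0 25 0 0 0;0 0 25 0 0 0;0 0 20 0 0 0;0 0 10 0 0 0;0 0 6 0 0 0;0 0 2.5 0 0 0;0 0 1 0 0 0;0 0 0 0 0 0;0 0 0 0 0 0'; python3 go.py P4 .0405
```

```text
clock: 32.65
eef_pos: [0.6262, 0.1935, 0.0426]
tcp_rot: [0.648, 0.762, 0.0, 0.0]
ft_force: [0.8, -0.1, -1.4]
opening: 0.0616
pos [0.6262 0.1935 0.0426] t 32.65 open 0.06158014379031774 F [ 0.8 -0.1 -1.4]
tool mm [-0.7 -0.9  2.1] turn deg [ 0.06 -0.01 -0.06]
```

```bash
python3 -m inch '0 0 1 0 0 0;0 0 0.6 0 0 0;0 0 0.3 0 0 0;0 0 0 0 0 0;0 0 0 0 0 0'; python3 go.py P4 .0405
```

```text
clock: 33.15
eef_pos: [0.6262, 0.1934, 0.0406]
tcp_rot: [0.648, 0.762, 0.0, 0.0]
ft_force: [-1.3, 0.4, 5.9]
opening: 0.0609
pos [0.6262 0.1934 0.0406] t 33.15 open 0.06085020321416074 F [-1.3  0.4  5.9]
tool mm [-0.7 -0.8  0.1] turn deg [ 0.04 -0.01 -0.06]
```

Release, lift, and retreat so the fixed cameras see the rail.

```bash
python3 -m inch '0 0 0 0 0 0;0 0 0 0 0 0;0 0 0 0 0 0;0 0 0 0 0 0;0 0 0 0 0 0;0 0 0 0 0 0;0 0 0 0 0 0;0 0 0 0 0 0' -1;python3 -m inch '0 0 -10 0 0 0;0 0 -20 0 0 0;0 0 -30 0 0 0;0 0 -30 0 0 0;0 0 -30 0 0 0;0 0 -20 0 0 0;0 0 0 0 0 0';python3 -m inch '0 -10 0 0 0 0;0 -20 0 0 0 0;0 -30 0 0 0 0;0 -35 0 0 0 0;0 -35 0 0 0 0;0 -35 0 0 0 0;0 -20 0 0 0 0;0 -10 0 0 0 0;0 0 0 0 0 0;0 0 0 0 0 0'
python3 - <<'E'
from h import *
for n in ('top','side','wrist'):
    im=ctrl.grab_frame(n); cv2.imwrite(f'pics/{n}9.png',im[:,:,::-1])
E
```

```text
clock: 33.95
eef_pos: [0.6259, 0.1934, 0.0399]
tcp_rot: [0.648, 0.762, -0.0, -0.0]
ft_force: [-0.8, -0.2, -1.1]
opening: 0.0928
clock: 34.65
eef_pos: [0.627, 0.1937, 0.1842]
tcp_rot: [0.648, 0.762, 0.002, 0.001]
ft_force: [0.3, 0.2, 0.4]
opening: 0.0932
clock: 35.65
eef_pos: [0.4338, 0.1622, 0.1795]
tcp_rot: [0.648, 0.762, -0.0, -0.0]
ft_force: [-0.7, -0.0, 0.9]
opening: 0.0932
```

View pics/top9.png

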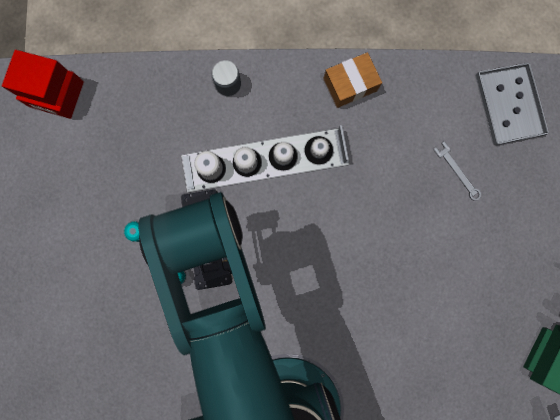

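View pics/side9.png

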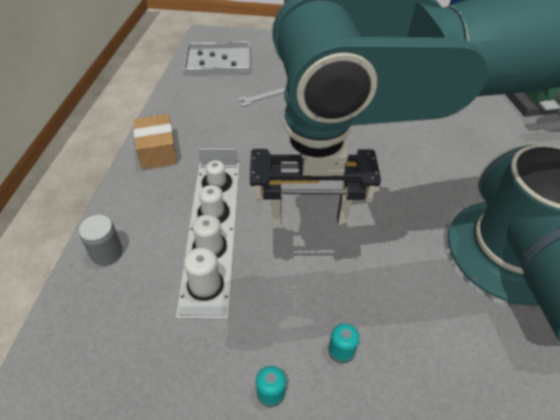

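Top view: hubs at about (319,148), (283,154), (246,159), (209,164), with the stop at (345,145). The side view shows all four upright, and the order is right. Next I measure the offsets from the pads.

Run:
```python
from h import *
from go import T
t=cv2.imread('pics/top9.png',0);s=cv2.imread('pics/side9.png',0);ct=ctrl.camera_model('top');cs=ctrl.camera_model('side')
for n,h in (('P1',.055),('P2',.066),('P3',.077),('P4',.088)):
    X=[*T[n],h+.009]; a=proj(ct,[X])[0];b=proj(cs,[X])[0]
    A=hub(t,*hub(t,*a,3),3);B=hub(s,*hub(s,*b,3),3)
    p,e=tri(ct,A,cs,B)
    print(n,'top offs mm',((at(ct,[A],X[2])[0]-X)*1e3).round(1)[:2],'side',((at(cs,[B],X[2])[0]-X)*1e3).round(1)[:2],'tri z',p[2].round(3),X[2])
st=ctrl.get_state();print(st['clock'],st['qd'].round(3))
```

```text
P1 top offs mm [-0.3  0.8] side [ 0.7 -2.5] tri z 0.068 0.064
P2 top offs mm [ 0.9 -0.4] side [ 1.7 -2.7] tri z 0.078 0.075
P3 top offs mm [-0.1  1.6] side [ 0.7 -0.8] tri z 0.089 0.086
P4 top offs mm [0.6 0.9] side [ 1.2 -0.9] tri z 0.099 0.09699999999999999
35.8 [ 0.     0.001 -0.001 -0.001  0.001  0.002]
```

```bash
python3 -c "
from plant import ctrl
print(ctrl.job_done())"
```

```text
the job is handed in; nothing more can be done
None
```

The four white filters stand upright and released on the rail pads, shortest next to the end stop and tallest farthest from it. I handed the job in at about 36 s; no verdict was reported.

- **Placing:** I picked each filter with a 30 N grip, the jaws across the row. I lowered each until it was about touching its pad, then released it. The wrist readings I took while lowering stayed under 6 N.
- **Position:** In the last top view each filter is within 2 mm of its pad centre, and in the side view within about 3 mm; the limit is 15 mm. The gripper was open and clear of everything.
- **Disagreement:** The top heights triangulated from both cameras read 2–4 mm too high. They read 2–6 mm too high before any filter was moved as well. I put this down to calibration and my picking of the hub pixels, because each filter met its pad at about the expected height.
- **Not measured:** I saw in the side picture that the filters are upright, but did not measure their tilt or speed.

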